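Stack the belt grinder's wheel axle

TASK

The spacer is already on the belt grinder's upright axle. Thread the wide flat washer onto the axle so that it lies flat on the spacer, then thread the short bushing on top so that it sits flat on the washer, and let go.

Things in the scene. Friction and masses are not known exactly. Their poses are not given: they have to be found in the camera images.
- seat (a point): On the axle stand, which is fixed to the bench: the point on the axle's centre line at the top face of the spacer, 50 mm above the bench; z up along the axle. The stand is a grey base plate 90 x 90 x 20 mm (its underside on the bench); on it stands the fixed steel spacer tube, 44 mm across and 30 mm high, and out of it rises the axle, a steel rod 14 mm across that ends 42 mm above this point, its last 10 mm tapering to 6 mm. The place and turn of the stand vary.
- washer_mid (a point): Loose flat steel washer, 56 mm outside, hole 30 mm, 10 mm thick, about 0.13 kg, lying flat on the bench; the point is at its centre, half-way up (5 mm above its underside), z along its hole. A blank steel disc of the same outside size without a hole and a much smaller washer also lie on the bench: not these.
- bushing_mid (a point): Loose short steel bushing (thick-walled ring), 46 mm outside, hole 28 mm, 28 mm high, about 0.22 kg, standing on its end on the bench; the point is at its centre, half-way up (14 mm above its underside), z along its hole. A tube of the same diameters but 62 mm high also stands on the bench: not this one. Washer, bushing, blank disc and tall tube stand in any of four places, at least 90 mm from centre to centre, to the left and right of the stand.

How it is judged:
By the outcome, as a careful person would: the job done as asked, in the order asked, and still so for the second after the job is handed in, with the robot touching nothing.
It also fails if it takes over 64 s, if anything falls off the work surface, if the arm or the gripper's body presses on something with over 40 N, if the wrist force passes 120 N, or if a joint passes its speed limit or range.

ROBOT

A 6-joint arm with a two-finger parallel gripper is mounted at the origin on the work surface. World frame = base frame: x ahead of the robot, y to its left, z up, the work surface at z = 0. Lengths are in mm, angles in rad, forces in N, time in s.
With the tool pointing down it reaches from about 350 to 775 mm from the base axis. Payload 7.3 kg.
Tool frame: the origin (TCP) lies on the centre line of the jaws, within the pads' length; the fingertips stand 22 mm ahead of it and the grasp point (between the pads) lies 3 mm ahead of it; z points along the fingers, y is the direction in which the jaws open and shut (so a half turn about z gives the same grasp; the last joint's range is limited). The gripper opens to 92 mm and grips with 3 to 60 N. Pads are 19 mm wide; open, the fingers measure 130 mm over their backs; the gripper's body (75 mm by 190 mm) begins 47 mm behind the grasp point.
Start: joints at [1.154, 0.342, 1.524, -0, 1.275, -0.146], TCP at [140.422, 505.89, 248.741] pointing down, gripper open.
Joint ranges: [-2.53, 2.53], [-0.77, 2.02], [0.04, 2.7], [-1, 4.14], [0.28, 2.66], [-3.11, 3.11]. Speed limits (rad/s): [2.57, 2.57, 3.14, 3.14, 3.14, 3.14].

INTERFACE

Orientations are given as [roll, pitch, yaw] about the fixed x, y, z axes, in that order (R = Rz(yaw) Ry(pitch) Rx(roll)).
In Python, from plant import get_obs, capture, bot, spot_in gives the robot as it stands.
- The arm moves only by the shell command python3 -m handwheel 'ROWS' [OPENING]. ROWS is JSON, a list of rows, each a list of 2 entries, a list of its own where there are three numbers: the shift along the world's x, y, z in mm, then the turn, a rotation vector about the world's x, y, z in rad. In form: [[[x, y, z], [wx, wy, wz]], ...]. A call has 1 to 12 rows; each row shifts and turns the commanded pose from where the row before left it; what a row does not reach is not made up. A row lasts 1/8 s, in which the tool goes at most 62.5 mm and 10.7 degrees, less where a joint would pass 70% of its speed; a pose out of reach is approached as far as the arm can. A call is refused whole if a number of a shift passes 62.5 or a number of a turn 0.188, either way. A call with a gripper value outside its range is refused whole. OPENING is the closure, from 0 (fully open) to 1 (shut), set as the call begins (- or left out, the last holds). The fingers move at their own pace and stop on an object; the grip force is fixed at half the most. Time passes only in rows, so rows that do not move let the fingers close. It gives the time, the measured TCP pose, the force and the opening at its end, in the units of the state.
- get_obs(): the state, without advancing time (a new reading comes with each control period).
- capture(name): name is "side" or "top"; returns a dict with "img" (400x640x3 uint8, red, green, blue), "fx", "fy", "cx", "cy" (pixels), "cam_to_world" (4x4, takes a point from camera to world coordinates). Camera axes: x right, y up, looking along -z (the intrinsics and any distortion apply to the point x, -y, -z); pixel columns grow to the right and rows downward; lengths in mm; the calibration is good to about 2 mm. A picture is of the moment at which its call begins. There is no depth.
- bot.close_job(): hands the job in, once; it reports no verdict.
Trained networks look in the newest picture that a camera, given by its name, has taken for a name from the list of things; names that differ only in an ending like _2 or _b are one class to them, and where a whole thing is asked for, a point or a joint stands for the part that bears it (a point fixed in the world has none). Each returns a list of dicts, best first, with "score" (0 to 1); they miss things now and then, are a little off and sometimes report something else, mostly with a low value. They report only what shows in the picture. A call takes as long as a camera call.
- spot_in(thing, camera): "xyz" ([x, y, z] in mm, in the coordinates of the camera as it stood for that picture, good to about 4 mm: the middle of the surface that is visible of it).
The state is a dict: "time": time; "joint_positions": joint angles; "dq": joint speeds; "tau": joint torques, N m; "tool_pos": TCP position; "tcp_rot": TCP orientation; "contact_force": force on the tool from outside, world axes, zero at the start; "moment": the same for the moment, N m; "grip_width": finger opening in mm.
Only numpy, scipy, OpenCV 4.12 (cv2) and the standard library are available. Lean on these libraries where they do the work, as an engineer would, in place of code of your own. Each camera call takes 0.05 s, during which the arm holds its last target. There are 200 camera calls.

## Working session

There is one attempt and no reset: what is moved stays moved. The work goes in short steps, Python scripts to look and compute and a shell command to move; the robot and the scene stay as the last step left them, time stands still between calls to the robot, and variables do not carry over. Pictures are saved under pics/ and viewed, about 8 in all and at most 12, crops included, and the job is handed in when it is done.

```bash
mkdir -p pics; ls; python3 - <<'E'
from plant import get_obs, capture, bot, spot_in
import cv2,numpy as np
o=get_obs(); print({k:np.round(v,3).tolist() for k,v in o.items()})
ims=[]
for n in ("top","side"):
    c=capture(n); cv2.imwrite(f"pics/{n}0.png",c["img"][:,:,::-1])
    T=np.array(c["cam_to_world"]); print(n,[k for k in c],c["fx"],c["fy"],c["cx"],c["cy"]); print(T.round(3).tolist(), {k:c[k] for k in c if k not in("img","cam_to_world")})
    for t in("seat","washer_mid","bushing_mid"):
        for d in spot_in(t,n)[:4]:
            print(n,t,round(d["score"],2),(T@np.r_[d["xyz"],1])[:3].round(1))
E
```

```text
pics
{'time': 0.0, 'joint_positions': [1.154, 0.343, 1.525, -0.0, 1.275, -0.146], 'dq': [0.001, 0.0, 0.0, 0.0, -0.001, -0.0], 'tau': [-0.001, -43.125, -24.422, 0.072, 0.056, -0.0], 'tool_pos': [140.26, 505.51, 248.061], 'tcp_rot': [-3.14, -0.0, 2.871], 'contact_force': [0.842, 0.331, 0.471], 'moment': [0.044, -0.003, 0.003], 'grip_width': 91.83}
top ['img', 'fx', 'fy', 'cx', 'cy', 'cam_to_world'] 427.38254909213725 427.38254909213725 321.2270102767551 202.62870416967635
[[-0.013, 0.986, -0.166, 381.9], [-1.0, -0.013, 0.0, 5.931], [-0.002, 0.166, 0.986, 888.725], [0.0, 0.0, 0.0, 1.0]] {'fx': 427.38254909213725, 'fy': 427.38254909213725, 'cx': 321.2270102767551, 'cy': 202.62870416967635}
top seat 0.57 [534.5  45.1  18.6]
top washer_mid 0.84 [469.  210.    7.8]
top bushing_mid 0.79 [ 605.5 -269.7   27.4]
side ['img', 'fx', 'fy', 'cx', 'cy', 'cam_to_world'] 475.3930792280182 475.3930792280182 325.2274728710218 206.96817232004733
[[-0.883, 0.295, -0.365, 224.939], [-0.469, -0.546, 0.694, 607.351], [0.005, 0.784, 0.621, 610.243], [0.0, 0.0, 0.0, 1.0]] {'fx': 475.3930792280182, 'fy': 475.3930792280182, 'cx': 325.2274728710218, 'cy': 206.96817232004733}
side seat 0.67 [533.2  62.   22. ]
side washer_mid 0.66 [469.2 216.6   5. ]
side bushing_mid 0.72 [ 602.  -262.6   19.9]
```

View pics/top0.png

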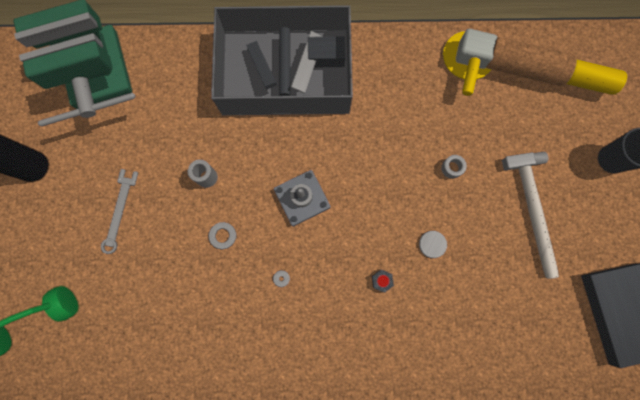

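View pics/side0.png

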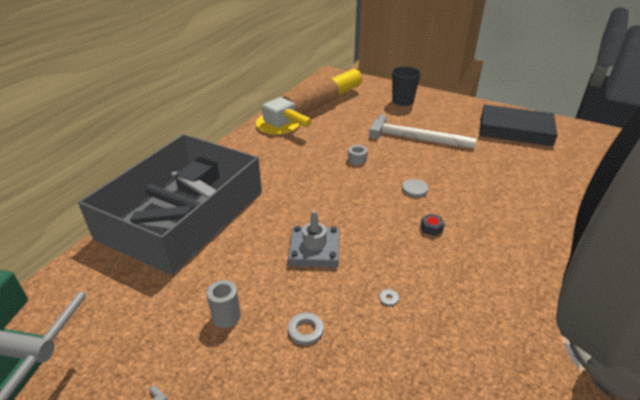

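The top view shows the washer at px (222,236), the bushing at (455,166), the stand at (301,195) and the tall tube at (202,174). The blank disc is at (433,245) and the small washer at (281,279). The side view agrees: washer (306,329), short bushing (357,155), stand (314,245). Next I refine the positions by fitting silhouettes.

```bash
cat > h.py <<'E'
import cv2,numpy as np
from scipy.optimize import minimize
from plant import capture
def proj(c,P):
    T=np.linalg.inv(np.array(c["cam_to_world"])); q=np.c_[P,np.ones(len(P))]@T.T
    return np.c_[c["cx"]+c["fx"]*q[:,0]/-q[:,2], c["cy"]+c["fy"]*q[:,1]/q[:,2]]
a=np.linspace(0,2*np.pi,40)
def ring(x,y,r,z): return np.c_[x+r*np.cos(a),y+r*np.sin(a),0*a+z]
def cyl(p,r,z0,z1): return [np.r_[ring(p[0],p[1],r,z0),ring(p[0],p[1],r,z1)]]
def stand(p):
    s=np.array([[45,45],[45,-45],[-45,-45],[-45,45]]);R=np.array([[np.cos(p[2]),-np.sin(p[2])],[np.sin(p[2]),np.cos(p[2])]])
    s=s@R.T+p[:2]
    return [np.r_[np.c_[s,[0]*4],np.c_[s,[20]*4]]]+cyl(p,22,20,50)+[np.r_[ring(*p[:2],7,50),ring(*p[:2],7,82),ring(*p[:2],3,92)]]
K=6
def fit(c,model,p0,roi=75):
    u,v=proj(c,np.array([[p0[0],p0[1],20]]))[0].astype(int); h=roi//2
    x0,y0=max(u-h,0),max(v-h,0); im=c["img"][y0:v+h,x0:u+h]
    im=cv2.resize(im,None,fx=K,fy=K,interpolation=cv2.INTER_CUBIC).astype(int)
    m=((im[...,0]-im[...,2])<22).astype(np.uint8)
    # observed mask: keep component(s) overlapping model, fill holes
    def draw(p):
        d=np.zeros(m.shape,np.uint8)
        for P in model(p):
            q=(proj(c,P)-[x0,y0]+.5)*K-.5
            cv2.fillConvexPoly(d,cv2.convexHull(np.round(q).astype(np.int32)),1)
        return d
    n,l=cv2.connectedComponents(m); k=np.bincount(l[(draw(p0)>0)&(m>0)],minlength=n).argmax(); m=(l==k).astype(np.uint8)
    cs,_=cv2.findContours(m,cv2.RETR_EXTERNAL,cv2.CHAIN_APPROX_NONE); cv2.drawContours(m,cs,-1,1,-1)
    f=lambda p:1-(draw(p)&m).sum()/(draw(p)|m).sum()
    s=np.array([8,8,.3][:len(p0)]); S=np.vstack([p0]+[np.array(p0)+np.eye(len(p0))[i]*s[i] for i in range(len(p0))])
    r=min((minimize(f,S[0]+0,method="Nelder-Mead",options=dict(initial_simplex=S*1.0+o,xatol=.05,fatol=1e-5)) for o in (0,-4*np.eye(len(p0))[0],-4*np.eye(len(p0))[1])),key=lambda r:r.fun)
    vis=im.astype(np.uint8)[...,::-1].copy(); cs,_=cv2.findContours(draw(r.x),cv2.RETR_EXTERNAL,cv2.CHAIN_APPROX_NONE); cv2.drawContours(vis,cs,-1,(0,0,255),1)
    return r.x,1-r.fun,cv2.resize(vis,(260,260))
E
python3 - <<'E'
from h import *
rows=[]
for n in("top","side"):
    c=capture(n); V=[]
    for nm,mod,p in(("washer",lambda p:cyl(p,28,0,10),[469,212]),("bush",lambda p:cyl(p,23,0,28),[603,-266]),("stand",stand,[535,50,.35]),("tube",lambda p:cyl(p,23,0,62),[590,250])):
        r=fit(c,mod,p); print(n,nm,r[0].round(2),round(r[1],3)); V.append(r[2])
    rows.append(np.hstack(V[:3]))
cv2.imwrite("pics/fit.png",np.vstack(rows))
E
```

```text
top washer [464.83 211.9 ] 0.905
top bush [ 603.06 -271.72] 0.872
top stand [5.4152e+02 4.7460e+01 4.5000e-01] 0.952
top tube [589.53 249.06] 0.889
side washer [466.76 211.44] 0.885
side bush [ 603.46 -273.54] 0.82
side stand [5.4291e+02 4.6260e+01 4.5000e-01] 0.919
side tube [591.52 247.86] 0.892
```

View pics/fit.png

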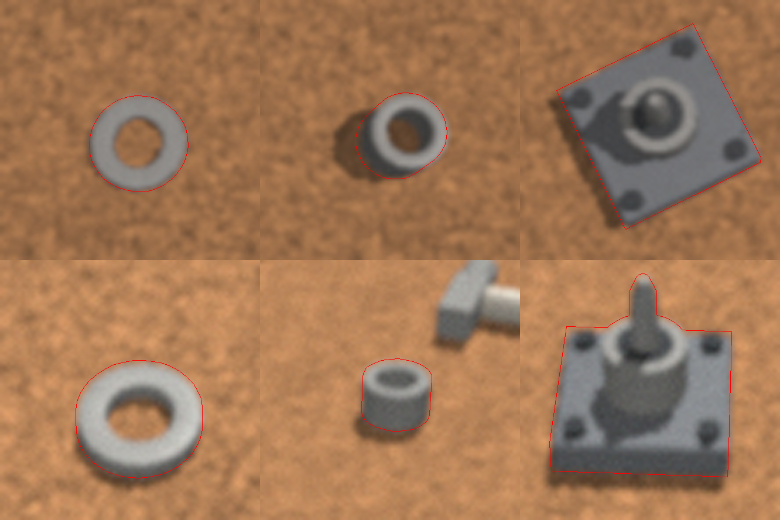

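The fitted outlines (red) match the washer, bushing and stand in both views, and the two cameras agree within 2 mm. Estimates are washer (465.8, 211.7), bushing (603.2, -272.4) and stand (542.2, 46.9). I'm moving over the washer.

```bash
python3 -m handwheel '[[[36,-32.5,-16],[0,0,0]],[[36,-32.5,-16],[0,0,0]],[[36,-32.5,-16],[0,0,0]],[[36,-32.5,-16],[0,0,0]],[[36,-32.5,-16],[0,0,0]],[[36,-32.5,-16],[0,0,0]],[[36,-32.5,-16],[0,0,0]],[[36,-32.5,-16],[0,0,0]],[[37.5,-33.8,-16],[0,0,0]],[[0,0,0],[0,0,0]],[[0,0,0],[0,0,0]]]' 0
```

```text
time: 1.88
tool_pos: [465.5, 212.3, 104.7]
tcp_rot: [-3.142, -0.001, 2.87]
contact_force: [-0.1, 0.5, 0.7]
grip_width: 91.8
```

```bash
python3 -m handwheel '[[[0.3,-0.5,-25],[0,0,0]],[[0,0,-25],[0,0,0]],[[0,0,-18],[0,0,0]],[[0,0,-8],[0,0,0]],[[0,0,-4.5],[0,0,0]],[[0,0,0],[0,0,0]],[[0,0,0],[0,0,0]]]' 0 && python3 -m handwheel '[[[0,0,0],[0,0,0]],[[0,0,0],[0,0,0]],[[0,0,0],[0,0,0]],[[0,0,0],[0,0,0]],[[0,0,0],[0,0,0]],[[0,0,0],[0,0,0]],[[0,0,0],[0,0,0]],[[0,0,0],[0,0,0]]]' 1
```

```text
time: 2.75
tool_pos: [466.6, 211.8, 24.9]
tcp_rot: [3.141, 0.001, 2.871]
contact_force: [0.0, 0.2, 0.2]
grip_width: 92.1
time: 3.75
tool_pos: [466.2, 211.5, 24.3]
tcp_rot: [3.142, 0.0, 2.871]
contact_force: [-0.1, -1.0, 0.5]
grip_width: 54.8
```

```bash
python3 -m handwheel '[[[0,0,4],[0,0,0]],[[0,0,16],[0,0,0]],[[0,0,25],[0,0,0]],[[0,0,30],[0,0,0]],[[0,0,25],[0,0,0]],[[0,0,0],[0,0,0]],[[0,0,0],[0,0,0]]]' && python3 - <<'E'
from h import *
V=[]
for n in("side","top"):
    c=capture(n); u,v=proj(c,np.array([[466,212,105.]]))[0].astype(int); print(n,u,v)
    s=c["img"][max(v-60,0):v+60,max(u-60,0):u+60,::-1]; V.append(cv2.resize(s,(390,390),interpolation=cv2.INTER_CUBIC))
cv2.imwrite("pics/lift.png",np.hstack(V))
E
```

```text
time: 4.62
tool_pos: [465.7, 211.5, 123.8]
tcp_rot: [-3.141, -0.001, 2.871]
contact_force: [0.0, 0.1, -1.6]
grip_width: 54.9
side 303 283
top 209 229
```

View pics/lift.png

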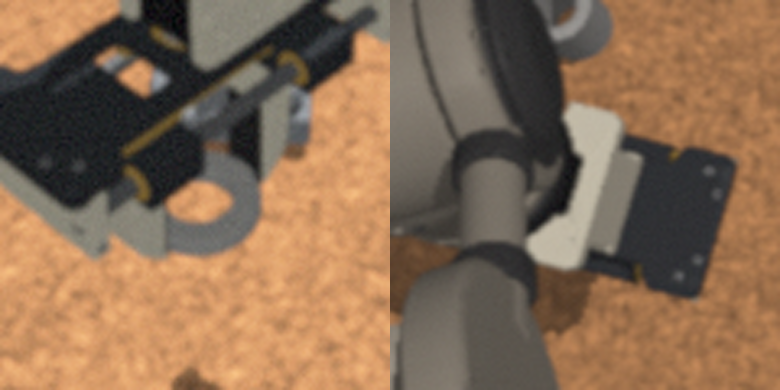

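The washer is held in the jaws and looks level, so I'm moving it over the axle.

```bash
python3 -m handwheel '[[[5,-10,10],[0,0,0]],[[12,-26,0],[0,0,0]],[[17,-37,0],[0,0,0]],[[17,-37,0],[0,0,0]],[[14,-30,0],[0,0,0]],[[8,-17,0],[0,0,0]],[[3.5,-7.6,0],[0,0,0]],[[0,0,0],[0,0,0]],[[0,0,0],[0,0,0]],[[0,0,0],[0,0,0]]]' && python3 - <<'E'
from h import *
from plant import get_obs
p=get_obs()["tool_pos"];print(p)
V=[]
for n in("side","top"):
    c=capture(n); u,v=proj(c,np.array([[p[0],p[1],90.]]))[0].astype(int)
    im=c["img"][...,::-1].copy()
    s=cv2.resize(im[v-60:v+60,u-60:u+60],(390,390),interpolation=cv2.INTER_CUBIC); V.append(s)
    for P in(ring(p[0],p[1],28,p[2]-24.3),ring(p[0],p[1],15,p[2]-14.3)):
        cv2.polylines(s,[np.round((proj(c,P)-[u-60,v-60])*3.25).astype(np.int32)],True,(0,0,255),1)
cv2.imwrite("pics/over.png",np.hstack(V))
E
```

```text
time: 5.98
tool_pos: [542.4, 47.9, 134.3]
tcp_rot: [3.141, -0.0, 2.872]
contact_force: [-0.1, -0.2, -0.1]
grip_width: 55.2
[542.42723756  47.85546745 134.29036024]
```

View pics/over.png

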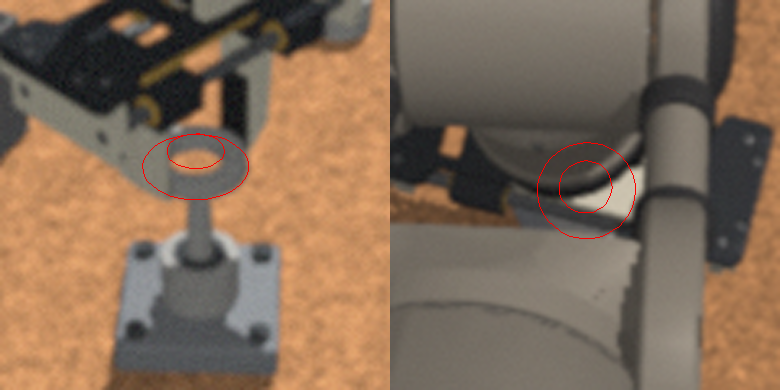

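In the side view the washer sits level over the axle, and the predicted rings fit it at about (205,165). I'm lowering it in steps.

```bash
python3 -m handwheel '[[[-0.2,-0.8,-10],[0,0,0]],[[0,0,-10],[0,0,0]],[[0,0,-10],[0,0,0]],[[0,0,0],[0,0,0]],[[0,0,0],[0,0,0]]]' && python3 -m handwheel '[[[0,0,-10],[0,0,0]],[[0,0,-9],[0,0,0]],[[0,0,-5],[0,0,0]],[[0,0,-3],[0,0,0]],[[0,0,-1],[0,0,0]],[[0,0,0],[0,0,0]],[[0,0,0],[0,0,0]]]'
```

```text
time: 6.7
tool_pos: [542.7, 46.1, 104.2]
tcp_rot: [3.141, 0.0, 2.871]
contact_force: [0.2, -0.7, -1.2]
grip_width: 54.9
time: 7.58
tool_pos: [542.7, 46.2, 76.5]
tcp_rot: [3.141, 0.0, 2.871]
contact_force: [-0.3, 0.4, -1.5]
grip_width: 54.7
```

```bash
python3 -m handwheel '[[[0,0,-1],[0,0,0]],[[0,0,-1],[0,0,0]],[[0,0,0],[0,0,0]],[[0,0,0],[0,0,0]]]' && python3 -m handwheel '[[[0,0,0],[0,0,0]],[[0,0,0],[0,0,0]],[[0,0,0],[0,0,0]],[[0,0,0],[0,0,0]],[[0,0,0],[0,0,0]],[[0,0,0],[0,0,0]],[[0,0,0],[0,0,0]],[[0,0,0],[0,0,0]]]' 0
```

```text
time: 8.07
tool_pos: [542.6, 46.2, 74.3]
tcp_rot: [3.141, 0.0, 2.871]
contact_force: [-0.9, -0.9, -0.7]
grip_width: 54.9
time: 9.07
tool_pos: [542.5, 46.2, 74.3]
tcp_rot: [3.141, 0.0, 2.871]
contact_force: [-0.0, 0.5, 0.3]
grip_width: 92.1
```

```bash
python3 -m handwheel '[[[0,0,10],[0,0,0]],[[0,0,30],[0,0,0]],[[0,0,35],[0,0,0]],[[5.5,-30,0],[0,0,0]],[[9,-48,0],[0,0,0]],[[9,-48,0],[0,0,0]],[[9,-48,0],[0,0,0]],[[9,-48,0],[0,0,0]],[[9,-48,0],[0,0,0]],[[9,-48.6,0],[0,0,0]],[[0,0,0],[0,0,0]],[[0,0,0],[0,0,0]]]' && python3 - <<'E'
from h import *
V=[]
for n in("side","top"):
    c=capture(n); u,v=proj(c,np.array([[542,46.5,60.]]))[0].astype(int)
    im=c["img"][...,::-1].copy()
    V.append(cv2.resize(im[v-40:v+40,u-40:u+40],(390,390),interpolation=cv2.INTER_CUBIC))
c=capture("side"); print(fit(c,lambda p:cyl(p,23,0,28),[603,-272])[:2])
cv2.imwrite("pics/placed.png",np.hstack(V))
E
```

```text
time: 10.58
tool_pos: [601.8, -272.0, 149.4]
tcp_rot: [3.141, -0.0, 2.87]
contact_force: [0.4, 0.6, -0.2]
grip_width: 92.0
(array([ 604.47935867, -273.82878876]), np.float64(0.8128987623952648))
```

View pics/placed.png

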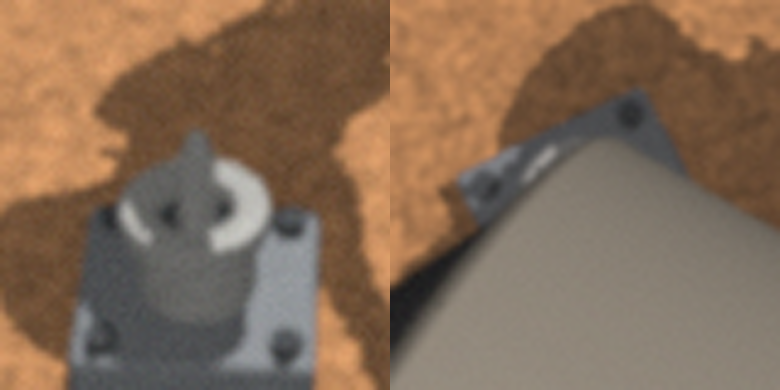

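The washer is threaded and lies flat on the spacer (side view, about (195,205)). I'm descending on the bushing.

```bash
python3 -m handwheel '[[[1.2,-0.5,-30],[0,0,0]],[[0,0,-35],[0,0,0]],[[0,0,-30],[0,0,0]],[[0,0,-15],[0,0,0]],[[0,0,-8],[0,0,0]],[[0,0,-4],[0,0,0]],[[0,0,0],[0,0,0]],[[0,0,0],[0,0,0]]]' 0 && python3 -m handwheel '[[[0,0,0],[0,0,0]],[[0,0,0],[0,0,0]],[[0,0,0],[0,0,0]],[[0,0,0],[0,0,0]],[[0,0,0],[0,0,0]],[[0,0,0],[0,0,0]],[[0,0,0],[0,0,0]],[[0,0,0],[0,0,0]],[[0,0,0],[0,0,0]]]' 1
```

```text
time: 11.72
tool_pos: [603.6, -273.2, 28.1]
tcp_rot: [-3.141, 0.001, 2.871]
contact_force: [-0.8, 0.8, 0.2]
grip_width: 91.7
time: 12.85
tool_pos: [603.2, -273.0, 27.2]
tcp_rot: [-3.142, -0.0, 2.871]
contact_force: [-0.7, -0.6, -0.6]
grip_width: 45.4
```

```bash
python3 -m handwheel '[[[0,0,5],[0,0,0]],[[0,0,25],[0,0,0]],[[0,0,40],[0,0,0]],[[0,0,40],[0,0,0]],[[0,0,10],[0,0,0]]]' && python3 -m handwheel '[[[-3,16,0],[0,0,0]],[[-7,35,0],[0,0,0]],[[-8,45,0],[0,0,0]],[[-9,48,0],[0,0,0]],[[-9,48,0],[0,0,0]],[[-9,48,0],[0,0,0]],[[-8,40,0],[0,0,0]],[[-5.5,27,0],[0,0,0]],[[-2.3,12.6,0],[0,0,0]],[[0,0,0],[0,0,0]],[[0,0,0],[0,0,0]]]' && python3 - <<'E'
from h import *
from plant import get_obs
p=get_obs()["tool_pos"];print(p)
c=capture("side"); u,v=proj(c,np.array([[p[0],p[1],80.]]))[0].astype(int)
s=cv2.resize(c["img"][v-60:v+60,u-60:u+60,::-1],(480,480),interpolation=cv2.INTER_CUBIC)
for z,r in((0,23),(28,23),(28,14)): cv2.polylines(s,[np.round((proj(c,ring(p[0],p[1],r,p[2]-27.3+z))-[u-60,v-60])*4).astype(np.int32)],True,(0,0,255),1)
cv2.imwrite("pics/over2.png",s)
E
```

```text
time: 13.48
tool_pos: [604.4, -273.3, 150.2]
tcp_rot: [-3.141, 0.005, 2.871]
contact_force: [-1.2, -0.1, -2.7]
grip_width: 45.3
time: 14.85
tool_pos: [542.4, 45.9, 146.8]
tcp_rot: [-3.141, -0.0, 2.87]
contact_force: [-0.3, -0.1, -2.9]
grip_width: 45.3
[542.42420404  45.90611131 146.77934726]
```

View pics/over2.png

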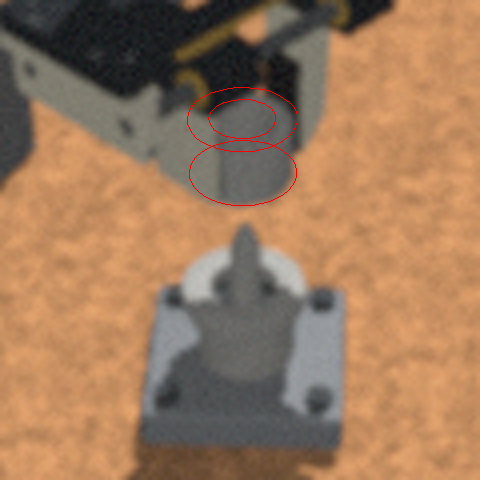

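The bushing is held upright over the axle, matching its predicted outline, and the washer below is flat and centred. I'm lowering.

```bash
python3 -m handwheel '[[[0,0.6,-12],[0,0,0]],[[0,0,-12],[0,0,0]],[[0,0,-6],[0,0,0]],[[0,0,0],[0,0,0]],[[0,0,0],[0,0,0]]]' && python3 -m handwheel '[[[0,0,-10],[0,0,0]],[[0,0,-8],[0,0,0]],[[0,0,-5],[0,0,0]],[[0,0,-3],[0,0,0]],[[0,0,0],[0,0,0]],[[0,0,0],[0,0,0]]]'
```

```text
time: 15.52
tool_pos: [542.7, 47.3, 117.4]
tcp_rot: [3.141, 0.001, 2.871]
contact_force: [-0.1, -0.2, -2.4]
grip_width: 45.3
time: 16.27
tool_pos: [542.6, 47.3, 91.4]
tcp_rot: [3.141, 0.0, 2.871]
contact_force: [0.7, -0.3, -3.0]
grip_width: 45.4
```

```bash
python3 -m handwheel '[[[0,0,-1.5],[0,0,0]],[[0,0,-1],[0,0,0]],[[0,0,-1],[0,0,0]],[[0,0,0],[0,0,0]],[[0,0,0],[0,0,0]]]'
```

```text
time: 16.9
tool_pos: [542.5, 47.3, 87.8]
tcp_rot: [3.142, 0.0, 2.871]
contact_force: [-0.0, 0.9, -2.6]
grip_width: 44.9
```

```bash
python3 -m handwheel '[[[0,0,-0.5],[0,0,0]],[[0,0,0],[0,0,0]],[[0,0,0],[0,0,0]]]' && python3 -m handwheel '[[[0,0,0],[0,0,0]],[[0,0,0],[0,0,0]],[[0,0,0],[0,0,0]],[[0,0,0],[0,0,0]],[[0,0,0],[0,0,0]],[[0,0,0],[0,0,0]],[[0,0,0],[0,0,0]],[[0,0,0],[0,0,0]]]' 0 && python3 -m handwheel '[[[0,0,8],[0,0,0]],[[0,0,25],[0,0,0]],[[0,0,35],[0,0,0]],[[0,0,20],[0,0,0]],[[-20,-40,0],[0,0,0]],[[-20,-50,0],[0,0,0]],[[-20,-50,0],[0,0,0]],[[-10,-30,0],[0,0,0]],[[0,0,0],[0,0,0]],[[0,0,0],[0,0,0]]]' && python3 - <<'E'
from h import *
V=[]
for n in("side","top"):
    c=capture(n); u,v=proj(c,np.array([[542,46.5,60.]]))[0].astype(int)
    s=cv2.resize(c["img"][v-40:v+40,u-40:u+40,::-1],(390,390),interpolation=cv2.INTER_CUBIC);V.append(s)
    for z,r in((50,28),(88,23),(88,14)): cv2.polylines(s,[np.round((proj(c,ring(542.5,47,r,z))-[u-40,v-40]+.5)*390/80).astype(np.int32)],True,(0,0,255),1)
cv2.imwrite("pics/final.png",np.hstack(V))
E
```

```text
time: 17.27
tool_pos: [542.4, 47.3, 87.2]
tcp_rot: [3.141, 0.0, 2.871]
contact_force: [-0.6, -0.7, -1.2]
grip_width: 45.3
time: 18.27
tool_pos: [542.4, 47.3, 87.2]
tcp_rot: [3.141, 0.0, 2.871]
contact_force: [0.1, 0.0, -0.2]
grip_width: 91.6
time: 19.52
tool_pos: [472.6, -122.3, 175.6]
tcp_rot: [3.141, 0.0, 2.871]
contact_force: [-1.2, -0.7, 0.3]
grip_width: 92.1
```

View pics/final.png

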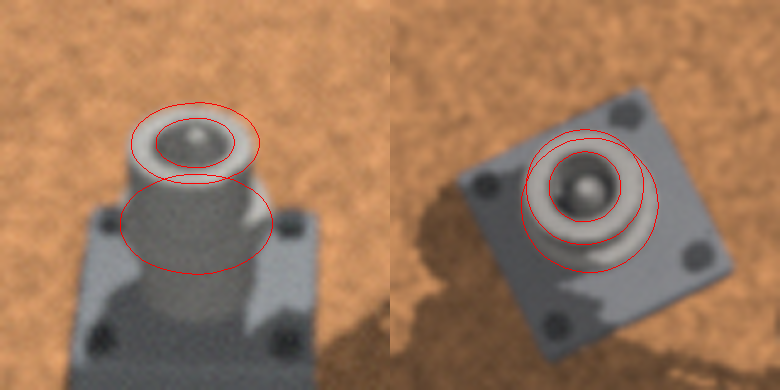

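Both views match the seated model: bushing top at z = 88 mm and level, with the washer flat beneath it. The arm is clear, so I'm handing the job in.

```bash
python3 -c "
from plant import bot; print(bot.close_job())"
```

```text
the job is handed in; nothing more can be done
None
```

The job is done and handed in at about 19.6 s. I threaded the wide washer onto the axle first, then the short bushing on top of it. I let go of both and moved the arm well clear.

- **Final check:** Pictures from both cameras match a seated stack. The bushing's top rim fits a level ring at 88 mm and the washer's edge fits at the spacer face, both centred on the axle to about 1–2 mm.
- **Forces:** The wrist readings printed after each move stayed under about 3 N.
- **Disagreements:** The gripper read about 1 mm narrower than the true diameters (54.9 mm for the washer's 56, 45.3 mm for the bushing's 46). I took this as sensor offset or pad give. No check failed.

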